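# Close the green laser shutter and confirm it

## Task

Make the green laser line safe: with the fingertips push the lever of the green shutter away from the robot until it is fully closed against its stop, then lightly press the green button on its button box and let it spring back up. Do not lift or shift the button box, and leave the yellow and blue shutters and button boxes, and all the loose things on the bench, untouched. Finish with the hand clear of everything.

Things in the scene. Friction and masses are not known exactly. Their poses are not given: they have to be found in the camera images.
- shutter_green: The green line's beam shutter, bolted down: black housing 56 x 46 mm on a 78 x 50 x 10 mm foot, top at 72 mm, green strips on its top, toggle lever on top. Origin: centre of the underside, on the work surface. Its own x axis (level) is the closing direction of the lever; yaw at most 0.35 from world x.
- lever_green (a joint): Toggle lever of the green shutter, rad: 0 = fully open, leaning 0.55 rad from upright towards the shutter's -x; 1.1 = fully closed, leaning 0.55 rad towards its +x, on a hard stop. Steel rod of 4 mm radius, 75 mm from the pivot to the ball's centre; the pivot lies 72 mm above the shutter's origin, axis along the shutter's y. Light friction (about 1 N at the ball); it stays where it is left. Starts at 0 to 0.25.
- knob_green (a point): Centre of the green ball (radius 10 mm) at the end of that lever; 136 to 147 mm above the work surface.
- pod_green: The green line's button box: loose grey box 70 x 70 mm, 56 mm high, 0.35 to 0.65 kg, on rubber feet, with one big green push button in the middle of its top and a strip of the same colour beside it. Origin: centre of the underside.
- button_green (a joint): Travel of that button in m, downwards: 0 = up, 0.006 = fully pressed. Spring: starts to give at about 1.4 N, fully down at about 4 N, and springs back. It counts as pressed from 4 mm.
- top_green (a point): Centre of the top face of the green button (radius 17 mm), 72 mm above the work surface when up.
- shutter_yellow: The yellow line's beam shutter, bolted down: black housing 56 x 46 mm on a 78 x 50 x 10 mm foot, top at 72 mm, yellow strips on its top, toggle lever on top. Origin: centre of the underside, on the work surface. Its own x axis (level) is the closing direction of the lever; yaw at most 0.35 from world x.
- lever_yellow (a joint): Toggle lever of the yellow shutter, rad: 0 = fully open, leaning 0.55 rad from upright towards the shutter's -x; 1.1 = fully closed, leaning 0.55 rad towards its +x, on a hard stop. Steel rod of 4 mm radius, 75 mm from the pivot to the ball's centre; the pivot lies 72 mm above the shutter's origin, axis along the shutter's y. Light friction (about 1 N at the ball); it stays where it is left. Starts at 0 to 0.25.
- knob_yellow (a point): Centre of the yellow ball (radius 10 mm) at the end of that lever; 136 to 147 mm above the work surface.
- pod_yellow: The yellow line's button box: loose grey box 70 x 70 mm, 56 mm high, 0.35 to 0.65 kg, on rubber feet, with one big yellow push button in the middle of its top and a strip of the same colour beside it. Origin: centre of the underside.
- button_yellow (a joint): Travel of that button in m, downwards: 0 = up, 0.006 = fully pressed. Spring: starts to give at about 1.4 N, fully down at about 4 N, and springs back. It counts as pressed from 4 mm.
- top_yellow (a point): Centre of the top face of the yellow button (radius 17 mm), 72 mm above the work surface when up.
- shutter_blue: The blue line's beam shutter, bolted down: black housing 56 x 46 mm on a 78 x 50 x 10 mm foot, top at 72 mm, blue strips on its top, toggle lever on top. Origin: centre of the underside, on the work surface. Its own x axis (level) is the closing direction of the lever; yaw at most 0.35 from world x.
- lever_blue (a joint): Toggle lever of the blue shutter, rad: 0 = fully open, leaning 0.55 rad from upright towards the shutter's -x; 1.1 = fully closed, leaning 0.55 rad towards its +x, on a hard stop. Steel rod of 4 mm radius, 75 mm from the pivot to the ball's centre; the pivot lies 72 mm above the shutter's origin, axis along the shutter's y. Light friction (about 1 N at the ball); it stays where it is left. Starts at 0 to 0.25.
- knob_blue (a point): Centre of the blue ball (radius 10 mm) at the end of that lever; 136 to 147 mm above the work surface.
- pod_blue: The blue line's button box: loose grey box 70 x 70 mm, 56 mm high, 0.35 to 0.65 kg, on rubber feet, with one big blue push button in the middle of its top and a strip of the same colour beside it. Origin: centre of the underside.
- button_blue (a joint): Travel of that button in m, downwards: 0 = up, 0.006 = fully pressed. Spring: starts to give at about 1.4 N, fully down at about 4 N, and springs back. It counts as pressed from 4 mm.
- top_blue (a point): Centre of the top face of the blue button (radius 17 mm), 72 mm above the work surface when up.
- driver: Screwdriver with red handle, 150 mm long, lying loose between the button boxes and the shutters; bystander. Origin: underside, its x axis along the shaft.
- lens_mount: Round lens in a black 42 mm ring on a steel post, 83 mm tall, standing loose beyond the shutters; bystander. Origin: centre of the underside.
- viewer: Grey and black hand-held infrared viewer, 170 mm long, 56 mm high, lying loose at the left; bystander. Origin: underside of its body, its x axis towards the lens.
- goggles: Laser goggles with amber lenses and black arms, 145 mm wide, 44 mm high, loose at the right; bystander. Origin: bottom centre of the lenses.

How it is judged:
By the outcome, as a careful person would: the job done as asked, in the order asked, and still so for the second after the job is handed in, with the robot touching nothing.
It also fails if it takes over 45 s, if anything falls off the work surface, if the arm or the gripper's body presses on something with over 40 N, if the wrist force passes 120 N, or if a joint passes its speed limit or range.

## Robot

A 6-joint arm with a two-finger parallel gripper is mounted at the origin on the work surface. World frame = base frame: x ahead of the robot, y to its left, z up, the work surface at z = 0. Lengths are in m, angles in rad, forces in N, time in s.
With the tool pointing down it reaches from about 0.25 to 0.775 m from the base axis. Payload 8.9 kg.
Tool frame: the origin (TCP) lies at the very end of the fingers, on their centre line; the grasp point (between the pads) lies 19 mm behind it; z points along the fingers, y is the line along which they close (so a half turn about z gives the same grasp; the last joint's range is limited). The gripper opens to 85 mm and grips with 20 to 120 N. Pads are 22 mm wide; open, the fingers measure 114 mm over their backs; the gripper's body (76 mm by 85 mm) begins 54 mm behind the grasp point. The pads swing forward as they close: fully open they stand 13 mm farther back than shut.
Start: joints at [1.124, 0.291, -0.153, 1.127, 0, 1.431], TCP at [0.159, 0.5, 0.231] pointing down, gripper open.
Joint ranges: [-2.52, 2.52], [-0.91, 1.74], [-1.3, 1.37], [-1.96, 2.02], [-1.52, 1.47], [-3.14, 3.14]. Speed limits (rad/s): [2.22, 2.22, 2.79, 3.14, 3.14, 3.14].

## Interface

Orientations are given as a 3x3 rotation matrix whose columns are the frame's x, y, z axes.
In Python, from cell import bot gives the robot as it stands. The module is installed in compiled form; this text tells all that it offers.
- The arm moves only by the shell command python3 -m creep 'ROWS' [FORCE]. ROWS is JSON, a list of rows, each a list of 7 numbers: the shift along the tool's x, y, z in cm, then the turn, a rotation vector about the tool's x, y, z in degrees, then the closure, from -1 (fully open) to 1 (shut), so that 0 is half open. In form: [[dx, dy, dz, rx, ry, rz, fingers], ...]. A call has 1 to 12 rows; each row is the pose to reach, as a shift and turn from the pose commanded when the call began, along the tool's axes at that moment; what a row does not reach only later rows make up. A row lasts 1/10 s, in which the tool goes at most 50 mm and 8.59 degrees, less where a joint would pass 70% of its speed; a pose out of reach is approached as far as the arm can. A call with a gripper value outside its range is refused whole. The fingers move at their own pace and stop on an object; FORCE is the grip in N (left out, the last holds). Time passes only in rows, so rows that repeat a pose let the fingers close. It gives the time, the measured TCP pose, the force, the opening and the grip force at its end, in the units of the state.
- bot.read_state(): the state, without advancing time (a new reading comes with each control period).
- bot.camera(name): name is "side" or "top" or "wrist"; returns the picture (400x640x3 uint8, red, green, blue); there is no depth.
- bot.camera_info(name): a dict with "fovy" (degrees; the focal length in pixels is half the picture's height over the tangent of half this angle, whatever the lens; pixels are square), "cx", "cy" (the principal point, pixels), "T" (4x4, takes a point from camera to world coordinates). Camera axes: x right, y down, z forward; pixel columns grow to the right and rows downward; lengths in m; the calibration is good to about 2 mm. A picture is of the moment at which its call begins: read the wrist's pose just before it. camera_info takes no time and is no camera call; for the wrist camera it gives the pose at the moment of the call.
- bot.sign_off(): hands the job in; it is judged then, once.
The state is a dict: "clock": time; "qpos": joint angles; "joint_vel": joint speeds; "joint_torque": joint torques, N m; "tcp_pos": TCP position; "eef_rot": TCP orientation; "wrist_force": force on the tool from outside, world axes, zero at the start; "wrist_torque": the same for the moment, N m; "opening": finger opening in m; "gripper_force": force on a finger pad.
Only numpy, scipy, OpenCV 4.12 (cv2) and the standard library are available. Lean on these libraries where they do the work, as an engineer would, in place of code of your own. Each camera call takes 0.05 s, during which the arm holds its last target. There are 200 camera calls.

## Working session

There is one attempt and no reset: what is moved stays moved. The work goes in short steps, Python scripts to look and compute and a shell command to move; the robot and the scene stay as the last step left them, time stands still between calls to the robot, and variables do not carry over. Pictures are saved under pics/ and viewed, at most 10 in all, crops included, and the job is handed in when it is done.

```bash
mkdir -p pics
python3 - <<'E'
from cell import bot
import cv2,numpy as np
s=bot.read_state(); print({k:np.round(s[k],3).tolist() for k in s})
for n in("top","side"):
    i=bot.camera_info(n);print(n,i["fovy"],i["cx"],i["cy"],np.round(i["T"],3).tolist())
    im=bot.camera(n);cv2.imwrite(f"pics/{n}0.png",im[...,::-1])
E
```

```text
{'clock': 0.0, 'qpos': [1.124, 0.291, -0.154, 1.127, -0.0, 1.431], 'joint_vel': [0.001, 0.0, 0.002, 0.0, -0.002, 0.0], 'joint_torque': [-0.001, -53.715, 33.137, 0.016, -0.0, 0.0], 'tcp_pos': [0.159, 0.5, 0.231], 'eef_rot': [[-0.953, 0.303, -0.001], [0.303, 0.953, -0.001], [0.0, -0.001, -1.0]], 'wrist_force': [0.285, 0.375, -0.432], 'wrist_torque': [0.032, -0.015, -0.027], 'gripper_force': 0.0, 'opening': 0.085}
top 42.50601513526118 316.3139095955848 197.82684452586878 [[-0.0, -0.996, 0.095, 0.476], [-1.0, 0.001, 0.005, 0.008], [-0.005, -0.095, -0.995, 1.453], [0.0, 0.0, 0.0, 1.0]]
side 54.322734716008924 327.9753353070311 199.75635049465745 [[0.857, -0.396, 0.329, 0.256], [-0.515, -0.665, 0.541, -0.553], [0.004, -0.633, -0.774, 0.915], [0.0, 0.0, 0.0, 1.0]]
```

View pics/top0.png

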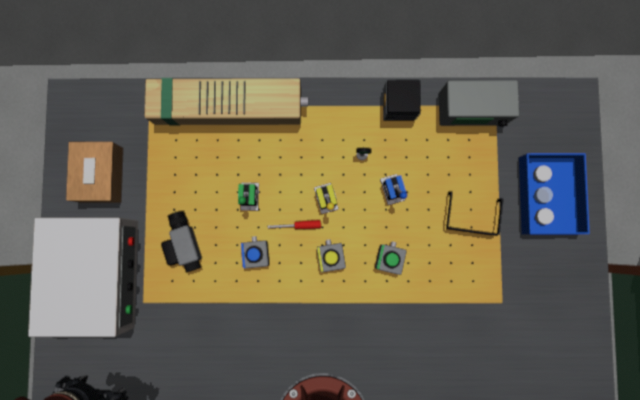

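View pics/side0.png

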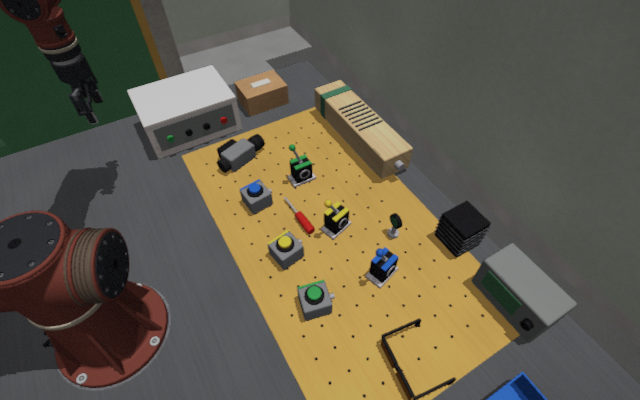

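The top view shows the green shutter at about (248,196) and the green pod at (391,259). In the side view they are at about (300,165) and (315,295). Next I'll segment the green parts.

```bash
cat > h.py <<'E'
import cv2,numpy as np
from cell import bot
def ray(i,u,v):
    f=200/np.tan(np.radians(i["fovy"])/2);T=np.array(i["T"])
    d=T[:3,:3]@np.array([(u-i["cx"])/f,(v-i["cy"])/f,1]);return T[:3,3],d/np.linalg.norm(d)
def onz(i,u,v,z):
    o,d=ray(i,u,v);return o+d*(z-o[2])/d[2]
def tri(r1,r2):
    A=np.array([r1[1],-r2[1]]).T;t=np.linalg.lstsq(A,r2[0]-r1[0],rcond=None)[0]
    p,q=r1[0]+t[0]*r1[1],r2[0]+t[1]*r2[1];return (p+q)/2,np.linalg.norm(p-q)
def green(im,box,s=120,v=50):
    h=cv2.cvtColor(im,cv2.COLOR_RGB2HSV);m=cv2.inRange(h,(45,s,v),(85,255,255))
    x0,y0,x1,y1=box;k=np.zeros_like(m);k[y0:y1,x0:x1]=m[y0:y1,x0:x1];return k
def comps(m,amin=4):
    n,_,st,c=cv2.connectedComponentsWithStats(m,connectivity=4)
    return [(np.round(c[j],1).tolist(),st[j].tolist()) for j in range(1,n) if st[j][4]>=amin]
E
python3 - <<'E'
from h import *
I={n:bot.camera_info(n) for n in("top","side")};out=[]
P={n:cv2.imread(f"pics/{n}0.png")[...,::-1].copy() for n in I}
for n,b in(("top",(225,170,275,220)),("top",(365,235,415,285)),("side",(275,130,325,195)),("side",(290,275,345,325))):
    print(n,comps(green(P[n],b)))
    c=P[n][b[1]:b[1]+50+15*(n=="side"),b[0]:b[0]+50];out.append(cv2.resize(c,(380,280),interpolation=cv2.INTER_NEAREST))
cv2.imwrite("pics/c1.png",np.vstack([np.hstack(out[:2]),np.hstack(out[2:])])[...,::-1])
E
```

```text
top [([240.9, 194.7], [238, 184, 8, 20, 107]), ([251.2, 194.9], [248, 185, 8, 20, 124])]
top [([379.9, 256.7], [377, 246, 7, 22, 36]), ([391.9, 259.2], [386, 253, 13, 14, 145])]
side [([291.9, 147.4], [289, 145, 6, 6, 26]), ([303.0, 157.0], [300, 155, 7, 5, 20]), ([293.4, 160.6], [290, 158, 8, 6, 31]), ([301.9, 165.0], [294, 161, 17, 9, 81])]
side [([321.5, 281.0], [320, 281, 4, 1, 4]), ([312.4, 283.6], [306, 282, 14, 4, 18]), ([300.8, 286.8], [298, 286, 8, 3, 12]), ([313.9, 292.7], [307, 286, 15, 14, 170])]
```

View pics/c1.png

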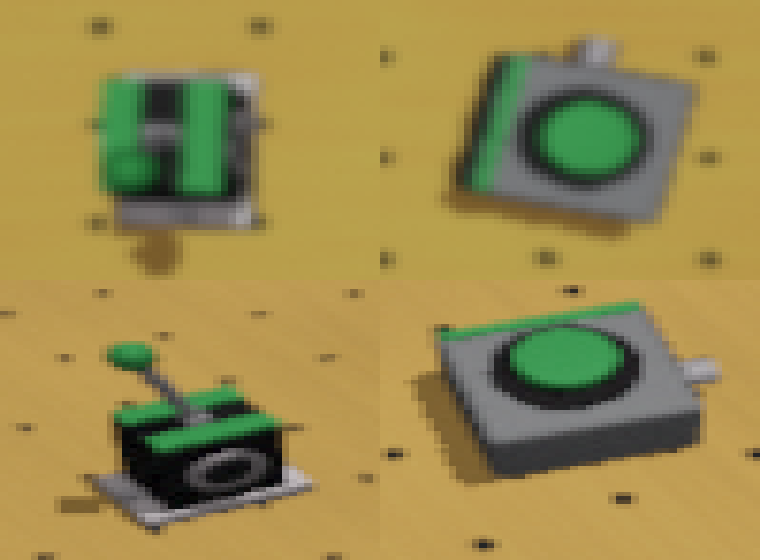

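The crops show the knob at about (242.4,200.4) top and (291.9,147.4) side. The strips enclose columns 238–255 and rows 184–204 in the top view, nearly unrotated. The button is at (391.9,259.2) top and (313.9,292.7) side.

Run:
```python
from h import *
t,s=bot.camera_info("top"),bot.camera_info("side")
k=tri(ray(t,242.2,200.2),ray(s,291.9,147.4));print("knob",k)
print("button",tri(ray(t,391.9,259.2),ray(s,313.9,292.7)),onz(t,391.9,259.2,.072),onz(s,313.9,292.7,.072))
print("housing c",onz(t,246.6,194.3,.072),[onz(s,(303+293.4)/2*0+302,161,.072)])
P=cv2.imread("pics/top0.png")[...,::-1].copy()
m=green(P,(248,180,260,210));ys,xs=np.nonzero(m)
e=[(xs[ys==y].mean(),y) for y in range(187,202)]
a,b=[onz(t,*np.polyval(np.polyfit([q[1] for q in e],[q[0] for q in e],1),[y]),y,.072) for y in(187,201)]
print("strip yaw",np.arctan2(*(a-b)[[1,0]]), "strip mid", (a+b)/2)
```

```text
knob (array([0.59416773, 0.20373163, 0.14465934]), np.float64(0.00019021132405293824))
button (array([ 0.44222366, -0.18719242,  0.06937713]), np.float64(0.0004377602778360739)) [ 0.44248782 -0.18690929  0.072     ] [ 0.44144492 -0.18824532  0.072     ]
housing c [0.61665576 0.20297061 0.072     ] [array([0.62464258, 0.20621027, 0.072     ])]
strip yaw -0.07331996877598514 strip mid [0.61748737 0.19036106 0.072     ]
```

Knob at (0.594, 0.204, 0.145), shutter yaw about -0.06, button at (0.442, -0.187). I'll move the closed fingers to just in front of the lever, staying high.

```bash
python3 -m creep '[[-4.5,-1.5,0,0,0,-1.5,1],[-9,-3,0,0,0,-3,1],[-13.5,-4.6,0,0,0,-5,1],[-18,-6.2,0,0,0,-6.5,1],[-22.5,-7.7,0,0,0,-8,1],[-27,-9.3,0,0,0,-10,1],[-31.5,-10.8,0,0,0,-12,1],[-36,-12.4,0,0,0,-14.2,1],[-40.5,-14,0,0,0,-14.2,1],[-45,-15.5,0,0,0,-14.2,1],[-46.7,-16.1,0,0,0,-14.2,1],[-46.7,-16.1,0,0,0,-14.2,1]]' 40
python3 - <<'E'
from h import *
s=bot.read_state();print(s["tcp_pos"],s["eef_rot"].round(3),s["wrist_force"].round(2),s["opening"])
w=bot.camera("wrist");cv2.imwrite("pics/w1.png",w[...,::-1])
E
```

```text
clock: 1.3
tcp_pos: [0.5567, 0.2036, 0.2304]
eef_rot: [[-0.998, 0.063, -0.001], [0.063, 0.998, -0.0], [0.001, -0.001, -1.0]]
wrist_force: [-0.3, -0.2, 0.4]
opening: 0.0004
gripper_force: 0.0
[0.55673258 0.20362697 0.23042275] [[-0.998  0.063 -0.001]
 [ 0.063  0.998 -0.   ]
 [ 0.001 -0.001 -1.   ]] [-0.26 -0.18  0.44] 0.0003869805856107394
```

View pics/w1.png

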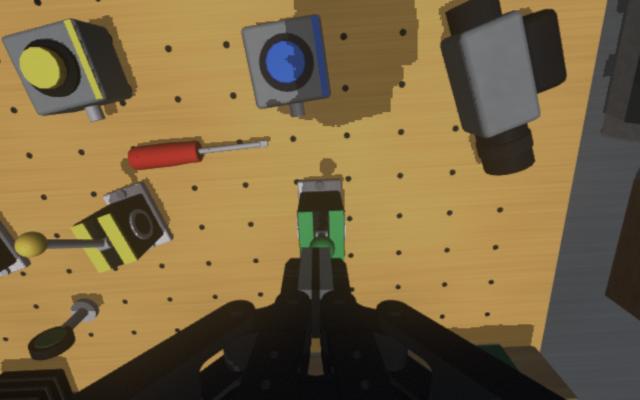

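The wrist view shows the shutter aligned with the fingers. The knob is at about (321,241), next to the tips at (316,250). I'll check the knob position and the shutter axis through this camera.

Run:
```python
from h import *
i=bot.camera_info("wrist");print(np.array(i["T"]).round(3).tolist())
print("knob",onz(i,321,241,.1446),"tip",)
for p in((299,211),(344,211)):print(onz(i,*p,.072))
print("foot",onz(i,299,180,.01),onz(i,341,179,.01),"housing front top", onz(i,321.5,211,.072))
m=green(cv2.imread("pics/w1.png")[...,::-1].copy(),(290,200,350,262));print(comps(m))
```

```text
[[0.064, 0.945, 0.319, 0.472], [0.998, -0.06, -0.022, 0.209], [-0.001, 0.32, -0.947, 0.373], [0.0, 0.0, 0.0, 1.0]]
knob [0.58476578 0.20636234 0.1446    ] tip
[0.58717506 0.18600853 0.072     ]
[0.58995149 0.22947791 0.072     ]
foot [0.57341505 0.18417165 0.01      ] [0.57527676 0.23163925 0.01      ] housing front top [0.58856339 0.20774493 0.072     ]
[([336.6, 232.7], [330, 212, 13, 47, 506]), ([305.8, 230.5], [300, 213, 13, 34, 337]), ([324.0, 238.5], [323, 238, 3, 2, 4])]
```

```bash
python3 -m creep '[[0,0.2,4,0,0,0,1],[0,0.2,8,0,0,0,1],[0,0.2,10.3,0,0,0,1],[-1,0.2,10.3,0,0,0,1],[-2,0.2,10.3,0,0,0,1],[-3,0.2,10.3,0,0,0,1],[-4,0.2,10.3,0,0,0,1],[-5,0.2,10.3,0,0,0,1],[-6,0.2,10.3,0,0,0,1],[-6.7,0.2,10.3,0,0,0,1],[-7.1,0.2,10.3,0,0,0,1],[-7.1,0.2,10.3,0,0,0,1]]'; python3 -m creep '[[-0.2,0,0,0,0,0,1],[-0.2,0,0,0,0,0,1]]'
```

```text
clock: 2.55
tcp_pos: [0.627, 0.203, 0.1282]
eef_rot: [[-0.998, 0.06, 0.0], [0.06, 0.998, -0.0], [-0.0, -0.0, -1.0]]
wrist_force: [-0.5, -0.4, -0.5]
opening: 0.0001
gripper_force: 0.0
clock: 2.75
tcp_pos: [0.6283, 0.203, 0.1283]
eef_rot: [[-0.998, 0.06, -0.0], [0.06, 0.998, -0.0], [0.0, -0.0, -1.0]]
wrist_force: [0.0, -1.0, -0.4]
opening: 0.0
gripper_force: 0.1
```

```bash
for i in 1 2; do :; done; python3 -m creep '[[-0.2,0,0,0,0,0,1],[-0.4,0,0,0,0,0,1],[-0.4,0,0,0,0,0,1]]'
python3 - <<'E'
from h import *
P=[]
for n,b in(("top",(225,165,285,225)),("side",(265,120,335,190))):
    im=bot.camera(n);P.append(cv2.resize(im[b[1]:b[3],b[0]:b[2]],(390,390),interpolation=cv2.INTER_CUBIC))
cv2.imwrite("pics/c2.png",np.hstack(P)[...,::-1])
E
```

```text
clock: 3.05
tcp_pos: [0.6324, 0.2028, 0.1282]
eef_rot: [[-0.998, 0.06, -0.0], [0.06, 0.998, -0.0], [0.0, -0.0, -1.0]]
wrist_force: [-0.7, -0.2, -0.7]
opening: -0.0003
gripper_force: 0.5
```

View pics/c2.png

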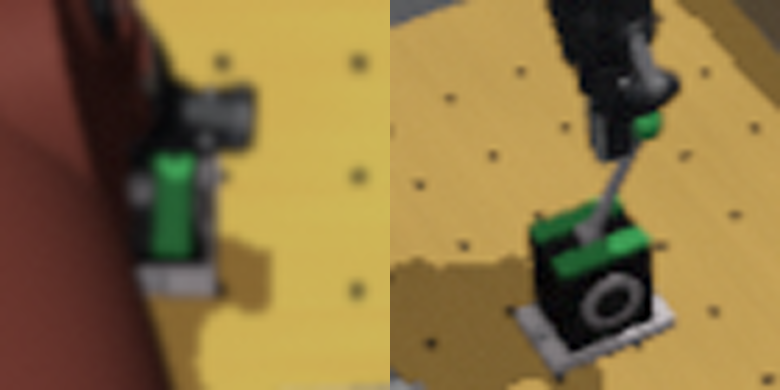

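The side crop shows the ball at (648,123), leaning away and in front of the fingertip, so the push is working. I'll push on until the stop shows in the force.

```bash
python3 -m creep '[[-0.2,0,0,0,0,0,1],[-0.2,0,0,0,0,0,1]]'; python3 -m creep '[[-0.2,0,0,0,0,0,1],[-0.2,0,0,0,0,0,1]]';python3 -m creep '[[-0.2,0,0,0,0,0,1],[-0.2,0,0,0,0,0,1]]'
```

```text
clock: 3.35
tcp_pos: [0.6344, 0.2027, 0.1282]
eef_rot: [[-0.998, 0.06, -0.0], [0.06, 0.998, -0.0], [0.0, -0.0, -1.0]]
wrist_force: [-1.5, -0.0, -1.2]
opening: 0.0
gripper_force: 0.5
clock: 3.55
tcp_pos: [0.6357, 0.2026, 0.1281]
eef_rot: [[-0.998, 0.06, -0.002], [0.06, 0.998, -0.0], [0.002, -0.0, -1.0]]
wrist_force: [-4.4, 0.3, 0.6]
opening: 0.0
gripper_force: 2.4
clock: 3.75
tcp_pos: [0.6361, 0.2026, 0.1279]
eef_rot: [[-0.998, 0.059, -0.004], [0.059, 0.998, 0.0], [0.004, -0.0, -1.0]]
wrist_force: [-11.4, 1.2, 2.7]
opening: 0.0003
gripper_force: 5.5
```

```bash
python3 -m creep '[[2,0,0,0,0,0,1],[4,0,0,0,0,0,1],[4,0,-5,0,0,0,1],[6,0,-10,0,0,0,1],[8,-4.5,-10,0,0,0,1],[9.5,-9,-10,0,0,0,1],[11,-13.5,-10,0,0,0,1],[12.5,-18,-10,0,0,0,1],[14,-22.5,-10,0,0,0,1],[15,-27,-10,0,0,0,1],[16,-31.5,-10,0,0,0,1],[17.1,-36,-10,0,0,0,1]]'; python3 -m creep '[[0,-4.1,0,0,0,0,1],[0,-4.1,0,0,0,0,1],[0,-4.1,0,0,0,0,1]]'
python3 - <<'E'
from h import *
s=bot.read_state();print(s["tcp_pos"])
im=bot.camera("side");t=bot.camera("top");i=bot.camera_info("wrist");w=bot.camera("wrist")
print("side",comps(green(im,(275,130,340,195))),"top",comps(green(t,(225,165,275,220))))
for c,st in comps(green(w,(0,0,640,400)),50):print(c,st,onz(i,*c,.072))
cv2.imwrite("pics/w2.png",np.vstack([cv2.resize(w,(480,300)),np.hstack([cv2.resize(im[120:190,265:335],(240,240)),cv2.resize(t[165:225,225:285],(240,240))])])[...,::-1])
S,Tp=bot.camera_info("side"),bot.camera_info("top");c=np.array([.6165,.205,.072]);d=np.array([.998,-.06,0])
def proj(I,p):
    f=200/np.tan(np.radians(I["fovy"])/2);q=np.linalg.inv(I["T"])@np.append(p,1);return (f*q[:2]/q[2]+[I["cx"],I["cy"]]).round(1)
for a in(.45,.55): k=c+.075*(np.sin(a)*d+np.cos(a)*np.array([0,0,1]));print(a,k,proj(S,k),proj(Tp,k))
E
```

```text
clock: 4.95
tcp_pos: [0.4461, -0.1489, 0.2291]
eef_rot: [[-0.998, 0.06, 0.002], [0.06, 0.998, -0.001], [-0.003, -0.001, -1.0]]
wrist_force: [1.2, -0.2, 0.0]
opening: -0.0001
gripper_force: 0.0
clock: 5.25
tcp_pos: [0.4438, -0.1887, 0.2286]
eef_rot: [[-0.998, 0.062, 0.001], [0.062, 0.998, -0.001], [-0.001, -0.001, -1.0]]
wrist_force: [0.1, -0.4, -0.5]
opening: -0.0002
gripper_force: 0.0
[ 0.44380938 -0.18873222  0.22862829]
side [] top [([242.6, 176.2], [240, 174, 6, 6, 30]), ([240.5, 194.9], [238, 184, 6, 21, 94]), ([251.2, 194.9], [248, 185, 8, 20, 122])]
[348.0, 165.4] [342, 144, 13, 48, 154] [ 0.43331616 -0.15733856  0.072     ]
[315.8, 174.1] [299, 158, 34, 33, 862] [ 0.43972012 -0.18734857  0.072     ]
0.45 [0.64905717 0.20304266 0.13953353] [308.8 142.2] [243.1 179.1]
0.55 [0.65562314 0.20264791 0.13593934] [310.8 142.4] [243.5 176.8]
```

View pics/w2.png

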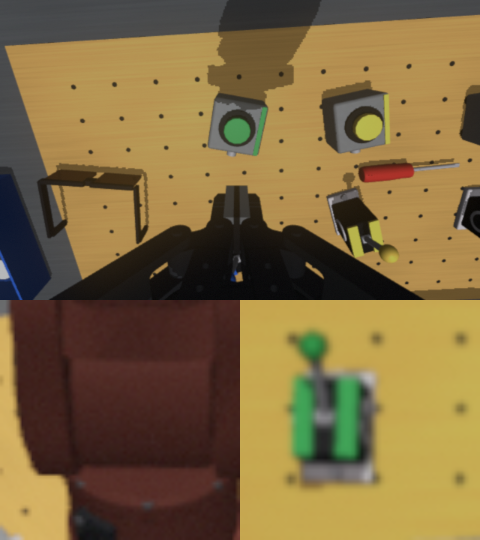

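The top view confirms the lever is closed: ball at (242.6,176.2), predicted (243.5,176.8). The button sits just off the tip, so I'll correct the offset and descend to just above it.

```bash
python3 -m creep '[[0.3,0.15,4,0,0,0,1],[0.3,0.15,8,0,0,0,1],[0.3,0.15,11.5,0,0,0,1],[0.3,0.15,13.5,0,0,0,1],[0.3,0.15,14.8,0,0,0,1],[0.3,0.15,15.2,0,0,0,1],[0.3,0.15,15.2,0,0,0,1]]'; python3 -m creep '[[0,0,0.2,0,0,0,1],[0,0,0.4,0,0,0,1],[0,0,0.4,0,0,0,1]]'; python3 -m creep '[[0,0,0.2,0,0,0,1],[0,0,0.2,0,0,0,1]]'
```

```text
clock: 6.1
tcp_pos: [0.4408, -0.1851, 0.0762]
eef_rot: [[-0.998, 0.058, -0.0], [0.058, 0.998, 0.0], [0.0, 0.0, -1.0]]
wrist_force: [-0.2, -0.0, 0.2]
opening: -0.0001
gripper_force: 0.0
clock: 6.4
tcp_pos: [0.4409, -0.186, 0.0726]
eef_rot: [[-0.998, 0.06, 0.001], [0.06, 0.998, -0.0], [-0.001, -0.0, -1.0]]
wrist_force: [-0.3, -1.5, -0.1]
opening: 0.0003
gripper_force: 0.0
clock: 6.6
tcp_pos: [0.441, -0.1861, 0.0705]
eef_rot: [[-0.998, 0.06, 0.001], [0.06, 0.998, -0.0], [-0.001, -0.0, -1.0]]
wrist_force: [0.6, 1.3, 2.2]
opening: -0.0
gripper_force: 1.0
```

```bash
python3 -m creep '[[0,0,0.2,0,0,0,1],[0,0,0.2,0,0,0,1]]'; python3 -m creep '[[0,0,0.15,0,0,0,1],[0,0,0.15,0,0,0,1]]'; python3 -m creep '[[0,0,0.1,0,0,0,1],[0,0,0.1,0,0,0,1]]'
```

```text
clock: 6.8
tcp_pos: [0.441, -0.1861, 0.0683]
eef_rot: [[-0.998, 0.06, 0.001], [0.06, 0.998, -0.0], [-0.001, -0.0, -1.0]]
wrist_force: [0.6, 0.6, 3.8]
opening: -0.0001
gripper_force: 1.5
clock: 7.0
tcp_pos: [0.4409, -0.186, 0.0668]
eef_rot: [[-0.998, 0.06, 0.0], [0.06, 0.998, -0.0], [-0.0, -0.0, -1.0]]
wrist_force: [0.3, 0.3, 3.2]
opening: 0.0001
gripper_force: 1.8
clock: 7.2
tcp_pos: [0.441, -0.1861, 0.066]
eef_rot: [[-0.998, 0.06, 0.001], [0.06, 0.998, -0.0], [-0.001, -0.0, -1.0]]
wrist_force: [0.3, 0.4, 5.1]
opening: 0.0003
gripper_force: 2.8
```

```bash
python3 -m creep '[[0,0,0.05,0,0,0,1],[0,0,0.05,0,0,0,1]]'; python3 -m creep '[[0,0,-0.5,0,0,0,1],[0,0,-1.5,0,0,0,1],[0,0,-5,0,0,0,1],[0,0,-10,0,0,0,1],[0,0,-15,0,0,0,1],[3,0,-17,0,0,0,1],[7,0,-17,0,0,0,1],[10,0,-17,0,0,0,1],[10,0,-17,0,0,0,1],[10,0,-17,0,0,0,1]]'
python3 - <<'E'
from h import *
im=bot.camera("side");t=bot.camera("top")
print("side",comps(green(im,(275,130,340,195))),comps(green(im,(290,275,345,325))),"top",comps(green(t,(225,165,275,220))),comps(green(t,(365,235,415,285))))
cv2.imwrite("pics/s3.png",im[...,::-1])
E
```

```text
clock: 7.4
tcp_pos: [0.441, -0.1861, 0.0659]
eef_rot: [[-0.998, 0.06, 0.001], [0.06, 0.998, -0.0], [-0.001, -0.0, -1.0]]
wrist_force: [-0.4, 1.9, 12.0]
opening: -0.0001
gripper_force: 5.8
clock: 8.4
tcp_pos: [0.3405, -0.1799, 0.2358]
eef_rot: [[-0.998, 0.061, 0.0], [0.061, 0.998, -0.0], [-0.0, -0.0, -1.0]]
wrist_force: [0.1, -0.9, 0.2]
opening: -0.0003
gripper_force: 0.0
side [([311.1, 141.9], [309, 140, 5, 5, 22]), ([294.8, 160.2], [290, 157, 11, 7, 33]), ([302.0, 165.0], [294, 161, 17, 9, 82])] [([321.5, 281.0], [320, 281, 4, 1, 4]), ([307.5, 285.0], [306, 285, 4, 1, 4]), ([313.9, 293.0], [307, 286, 15, 15, 173]), ([299.7, 287.2], [298, 287, 5, 2, 6])] top [([242.7, 176.3], [240, 174, 6, 6, 31]), ([240.5, 194.8], [238, 184, 6, 21, 95]), ([251.3, 194.7], [248, 185, 8, 20, 122])] [([380.0, 256.7], [377, 246, 7, 22, 35]), ([391.9, 259.2], [386, 253, 13, 14, 145])]
```

View pics/s3.png

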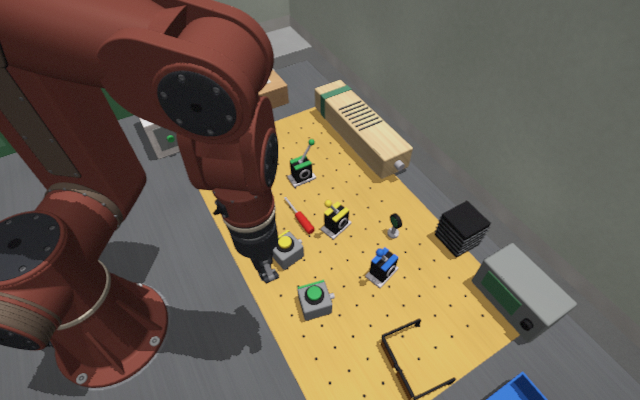

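The side view shows the green lever closed, with the ball at (311,142) where it was predicted. The green button is back up at (314,293), and neither the pod nor anything else has moved. The hand is clear.

```bash
python3 -c "
from cell import bot
print(bot.sign_off())"
```

```text
the job is handed in; nothing more can be done
None
```

The green shutter is closed against its stop. The green button was then pressed fully (about 12 N at the bottom of its travel) and sprang back up. The button box did not move, the hand is clear, and the job is handed in.

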